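# Draw the carving's bracket into line with the tapered drift

## Robot

A 7-joint arm with a two-finger parallel gripper is mounted at the origin on the work surface. World frame = base frame: x ahead of the robot, y to its left, z up, the work surface at z = 0. Lengths are in m, angles in rad, forces in N, time in s.
With the tool pointing down it reaches from about 0.4 to 0.875 m from the base axis. Payload 19.3 kg.
Tool frame: the origin (TCP) lies midway between the tips of the shut fingers; the grasp point (between the pads) lies 19 mm behind it; z points along the fingers, y is the direction in which the jaws open and shut (so a half turn about z gives the same grasp; the last joint's range is limited). The gripper opens to 85 mm and grips with 20 to 120 N. Pads are 22 mm wide; open, the fingers measure 114 mm over their backs; the gripper's body (76 mm by 85 mm) begins 54 mm behind the grasp point. The pads swing forward as they close: fully open they stand 13 mm farther back than shut.
Start: joints at [1.271, 0.521, -0.036, 1.599, 0.021, 1.021, -0.113], TCP at [0.142, -0.609, 0.231] pointing down, gripper open.
Joint ranges: [-2.91, 2.91], [-0.3, 2.13], [-1.5, 1.42], [0.17, 2.43], [-1.26, 4.41], [0.16, 1.93], [-2.52, 2.52]. Speed limits (rad/s): [1.89, 1.89, 2.39, 2.39, 3.01, 3.01, 3.01].

## Interface

Orientations are given as [roll, pitch, yaw] about the fixed x, y, z axes, in that order (R = Rz(yaw) Ry(pitch) Rx(roll)).
In Python, from workcell import telemetry, cams, workorder gives the robot as it stands. The module is installed in compiled form; this text tells all that it offers.
- The arm moves only by the tool apply_moves, never from a script. Its argument "steps" is a list of rows, each a list of 4 numbers: the shift along the tool's x, y, z in cm, then the turn about the tool's z in rad. A call has exactly 10 rows; each row is the pose to reach, as a shift and turn from the pose commanded when the call began, along the tool's axes at that moment; what a row does not reach only later rows make up. A row lasts 1/12 s, in which the tool goes at most 41.7 mm and 7.16 degrees, less where a joint would pass 70% of its speed; a pose out of reach is approached as far as the arm can. A call with a gripper value outside its range is refused whole. "claw" is the closure, from 0 (fully open) to 1 (shut), set as the call begins (left out, the last holds). The fingers move at their own pace and stop on an object; "force" is the grip in N (left out, the last holds). Time passes only in rows, so rows that repeat a pose let the fingers close, or fill a call up. It gives the time, the measured TCP pose, the force and the opening at its end, in the units of the state.
- telemetry.observe(): the state, without advancing time (a new reading comes with each control period).
- cams.grab_frame(name): name is "scene" or "side" or "wrist"; returns a dict with "color" (420x560x3 uint8, red, green, blue), "mtx" (3x3 intrinsics, pixels), "eye" and "orientation" of the camera in the world; the wrist camera has in their place "T_tool_cam" (4x4, takes a point from camera to tool coordinates, whose origin is the TCP and whose axes are the flange's). Camera axes: x right, y down, z forward; pixel columns grow to the right and rows downward; lengths in m; the calibration is good to about 2 mm. A picture is of the moment at which its call begins: read the wrist's pose just before it. There is no depth.
- workorder.job_done(): hands the job in, once; it reports no verdict.
Trained networks look in the newest picture that a camera, given by its name, has taken for a name from the list of things; names that differ only in an ending like _2 or _b are one class to them, and where a whole thing is asked for, a point or a joint stands for the part that bears it (a point fixed in the world has none). Each returns a list of dicts, best first, with "score" (0 to 1); they miss things now and then, are a little off and sometimes report something else, mostly with a low value. They report only what shows in the picture. A call takes as long as a camera call. They do not tell look-alikes from the thing itself.
- cams.find_in(camera, name): "box" ([left, top, width, height] in pixels, round what is visible of it).
- cams.pinpoint(camera, name): "uv" ([column, row] in pixels: a listed point, or the origin of a listed thing).
The state is a dict: "clock": time; "qpos": joint angles; "qd": joint speeds; "joint_efforts": joint torques, N m; "position": TCP position; "tool_rot": TCP orientation; "force": force on the tool from outside, world axes, zero at the start; "moment": the same for the moment, N m; "grip_width": finger opening in m.
Only numpy, scipy, OpenCV 4.12 (cv2) and the standard library are available. Lean on these libraries where they do the work, as an engineer would, in place of code of your own. Each camera call takes 0.05 s, during which the arm holds its last target. There are 200 camera calls.

## Task

The brass bracket with the gilded carving has slipped sideways on its black plinth, so its hole no longer lines up with the hole in the plinth. Take the red-handled tapered drift from the rack and push it down, upright, through both holes until its collar sits on the bracket, so that the drift itself (not a shove from the side) pulls the bracket into line, then let go and leave the drift in. Leave the blue-handled straight pin in the rack.

Things in the scene. Friction and masses are not known exactly. Their poses are not given: they have to be found in the camera images.
- drift: Tapered drift, 110 mm, 0.2 kg, upright in one of two holes of a wooden rack (top 85 mm up, holes 50 mm wide, 100 mm apart; which varies). Origin: centre of its tip (25 mm up at start), z up its axis. White cone 6 mm wide at the tip, 42 mm at z=45, then straight to z=60; red collar 60 mm wide, z=60 to 68, rests on the rack; red round handle 28 mm wide, z=68 to 110.
- pin: Bystander: straight steel pin with blue collar and blue handle in the other rack hole, sized like the drift but 42 mm wide right down to its blunt end. In the rack both handles reach 135 mm above the table. Origin at the centre of its lower end, z up its axis.
- bracket_hole (a point): Centre of the 48 mm round hole in the brass bracket, at the bracket's top (76 mm above the table). The bracket, 8 mm thick, lies on the plinth and slides only along this frame's y (z up) against 3 N friction; it starts 13 to 16 mm off towards +y. The carving on it starts 70 mm from the hole on the +y side and rises about 60 mm above the bracket.
- plinth_hole (a point): Centre of the 52 mm round hole in the fixed black plinth (dark red top round the hole), at the plinth's top (68 mm above the table), under the bracket. Open down to the table, no narrower below. Axes as bracket_hole; the two centres lie one above the other when in line. With its collar on the bracket the drift's tip is 52 mm below this point.
Not all that is in view belongs to the job. Of the things like the drift, leave any that is green or pink; of the rest the smaller one is meant.

How it is judged:
By the outcome, as a careful person would: the job done as asked, in the order asked, and still so for the second after the job is handed in, with the robot touching nothing.
It also fails if it takes over 35 s, if anything falls off the work surface, if the arm or the gripper's body presses on something with over 40 N, if the wrist force passes 120 N, or if a joint passes its speed limit or range.

## Working session

There is one attempt and no reset: what is moved stays moved. The work goes in short steps, Python scripts to look and compute and a tool call to move; the robot and the scene stay as the last step left them, time stands still between calls to the robot, and variables do not carry over. Pictures are saved under pics/ and viewed, about 8 in all and at most 12, crops included, and the job is handed in when it is done.

Besides the shell and the picture viewer there is one more tool, called after "Call:" by a JSON object that holds its "name" and its "arguments", one argument or row to a line. apply_moves: Moves the arm, as the interface text tells. Its arguments: {"type":"object","properties":{"steps":{"type":"array"},"claw":{"type":"number"},"force":{"type":"number"}},"required":["steps"]}

```bash
mkdir -p pics
cat > h.py <<'E'
import numpy as np, cv2
from scipy.spatial.transform import Rotation as R
from workcell import telemetry, cams, workorder
def rot(o):
    o=np.array(o,float)
    if o.shape==(3,3): return o
    return R.from_euler('xyz',o).as_matrix() if o.size==3 else R.from_quat(o).as_matrix()
def cam(name):
    s=telemetry.observe(); f=cams.grab_frame(name)
    if 'T_tool_cam' in f:
        T=np.array(f['T_tool_cam']); Rt=rot(s['tool_rot']); 
        return f['color'],np.array(f['mtx']),Rt@T[:3,3]+np.array(s['position']),Rt@T[:3,:3]
    return f['color'],np.array(f['mtx']),np.array(f['eye']),rot(f['orientation'])
def atz(c,uv,z):
    d=c[3]@np.linalg.solve(c[1],[uv[0],uv[1],1]); return c[2]+d*(z-c[2][2])/d[2]
def proj(c,p):
    q=c[1]@(c[3].T@(np.array(p)-c[2])); return q[:2]/q[2]
def save(c,n,box=None,s=1):
    im=c[0][:,:,::-1]
    if box: x,y,w,h=box; im=im[y:y+h,x:x+w]
    cv2.imwrite('pics/'+n,cv2.resize(np.ascontiguousarray(im),None,fx=s,fy=s,interpolation=cv2.INTER_CUBIC))
E
cat > a.py <<'E'
from h import *
print(telemetry.observe())
f=cams.grab_frame('scene'); print({k:v for k,v in f.items() if k!='color'})
ims=[]
for n in('scene','side','wrist'):
    c=cam(n); save(c,n+'0.png'); ims.append(c[0])
    for t in('drift','pin','bracket_hole','plinth_hole'):
        print(n,t,[(np.round(d['uv'],1).tolist(),round(d['score'],2)) for d in cams.pinpoint(n,t)],[(np.round(d['box']).tolist(),round(d['score'],2)) for d in cams.find_in(n,t)])
E
python3 a.py
```

```text
{'clock': 0.0, 'qpos': array([ 1.27081429,  0.52202029, -0.03632392,  1.59997913,  0.02116557,
        1.02108283, -0.11279667]), 'qd': array([ 1.78939005e-03, -6.51073714e-04,  2.60210534e-05, -1.01108644e-03,
       -1.78082556e-03,  1.56438212e-04, -1.60093227e-04]), 'joint_efforts': array([ 1.72535215e-04, -9.27096605e+01,  1.98010124e+00, -3.69929659e+01,
        1.78184576e-02,  8.14825762e-03,  6.07229117e-05]), 'position': array([ 0.1422531 , -0.60826632,  0.23073219]), 'tool_rot': array([-3.14048758e+00,  5.01588164e-05,  2.29753880e-01]), 'force': array([ 0.44940583, -0.54912493,  0.1183589 ]), 'moment': array([ 0.01006241,  0.01365853, -0.00398118]), 'grip_width': 0.08528564429773476}
{'mtx': array([[462.99547899,   0.        , 282.79950746],
       [  0.        , 462.99547899, 211.58955693],
       [  0.        ,   0.        ,   1.        ]]), 'eye': array([0.98621079, 0.19192077, 0.64760592]), 'orientation': array([-2.36448172, -0.01401383,  2.10825284])}
scene drift [([145.7, 254.9], 0.9), ([225.6, 175.9], 0.74), ([271.6, 254.0], 0.69), ([208.4, 206.9], 0.6)] [([249.0, 
[... 168 characters left out ...]
 [([150.0, 136.0, 33.0, 57.0], 0.59)]
scene bracket_hole [([416.3, 267.0], 0.85)] [([375.0, 239.0, 168.0, 129.0], 0.76)]
scene plinth_hole [([410.5, 263.0], 0.72)] [([347.0, 223.0, 213.0, 197.0], 0.71)]
side drift [([259.8, 155.9], 0.95), ([379.0, 184.5], 0.88), ([271.7, 235.9], 0.65)] [([235.0, 90.0, 44.0, 64.0], 0.84), ([301.0, 127.0, 30.0, 47.0], 0.69), ([366.0, 138.0, 32.0, 52.0], 0.59), ([246.0, 167.0, 50.0, 67.0], 0.57)]
side pin [] [([324.0, 97.0, 27.0, 36.0], 0.65)]
side bracket_hole [([235.1, 328.5], 0.8)] [([104.0, 286.0, 178.0, 134.0], 0.73)]
side plinth_hole [] [([68.0, 270.0, 239.0, 150.0], 0.59)]
wrist drift [] []
wrist pin [] []
wrist bracket_hole [] []
wrist plinth_hole [] []
```

View pics/scene0.png

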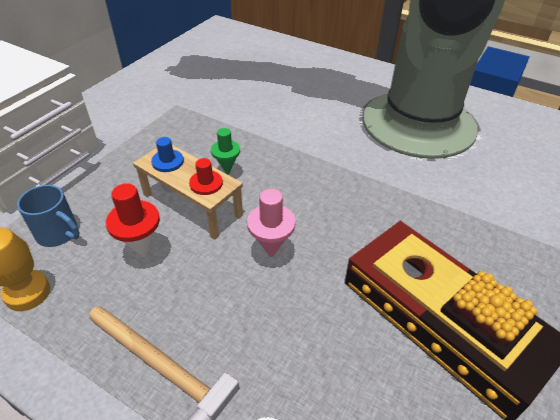

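View pics/side0.png

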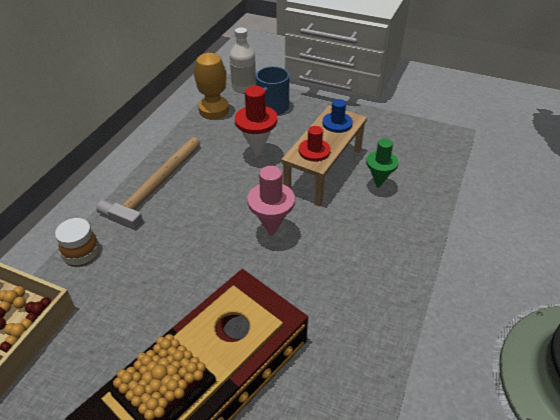

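Candidates for the drift in the scene picture are red in the rack (205,175), larger red standing on the table (132,215), green (225,150) and pink (271,225). I choose the red one in the rack. The blue pin is at (166,155), and the bracket hole is at about (418,267) with the carving to its lower right.

```bash
cat > b.py <<'E'
from h import *
S=cam('scene'); 
for t in('bracket_hole','plinth_hole'): print(t,[d['uv'] for d in cams.pinpoint('scene',t)][:1])
bs=cams.pinpoint('scene','bracket_hole')[0]['uv']
D=cam('side'); bd=cams.pinpoint('side','bracket_hole')[0]['uv']
print('hole',atz(S,bs,.076),atz(D,bd,.076))
for n,c,b,r in(('S',S,(185,150,45,48),0),('D',D,(292,118,45,45),0)):
    x,y,w,h=b; im=c[0][y:y+h,x:x+w].astype(int)
    m=((im[...,0]>90)&(im[...,1]<60)&(im[...,2]<60)).astype(np.uint8)
    v,u=np.nonzero(m); print(n,m.sum(),u.min()+x,u.max()+x,v.min()+y,v.max()+y)
    # fit silhouette by rendering
    from scipy.optimize import minimize
    a=np.linspace(0,2*np.pi,40)
    def ren(p):
        o=np.zeros((h*4,w*4),np.uint8)
        for r,z0,z1 in((.03,.085,.093),(.014,.093,.135)):
            pts=np.array([proj(c,[p[0]+r*np.cos(t),p[1]+r*np.sin(t),z]) for t in a for z in(z0,z1)])
            cv2.fillConvexPoly(o,cv2.convexHull(((pts-[x,y]+.5)*4).astype(np.float32)).astype(np.int32),1)
        return cv2.resize(o.astype(np.float32),(w,h),interpolation=cv2.INTER_AREA)
    p0=atz(c,[u.mean()+x,v.mean()+y],.1)[:2]
    f=minimize(lambda p:np.abs(ren(p)-m).sum(),p0,method='Nelder-Mead',options=dict(initial_simplex=[p0,p0+[.01,0],p0+[0,.01]]))
    print(n,f.x,f.fun)
# bracket direction: blue collar, and brass edges
print('blue',atz(S,(168,162),.09), atz(D,(337,123),.09))
for uv in((375,257),(400,235)): print('plate corner S',atz(S,uv,.076))
for uv in((420,289),(540,358),(527,368)): print('S',atz(S,uv,.076))
for uv in((237,285),(283,320)): print('plate corner D',atz(D,uv,.076))
print('pinpoints tip', atz(S,(208.4,206.9),.025))
k=np.hstack([cv2.resize(S[0][110:210,130:250],None,fx=3.3,fy=3.3),cv2.resize(D[0][90:190,270:390],None,fx=3.3,fy=3.3)])
cv2.imwrite('pics/crop1.png',k[:,:,::-1])
E
python3 b.py
```

```text
bracket_hole [[417.1, 267.7]]
plinth_hole [[411.5, 263.9]]
hole [0.49484581 0.15159072 0.076     ] [0.4892908  0.15275694 0.076     ]
S 788 190 221 159 194
S [ 0.51765928 -0.24014272] 113.125
D 430 299 329 126 158
D [ 0.5196323  -0.24738796] 390.75
blue [ 0.51177406 -0.3327544   0.09      ] [ 0.50417289 -0.33450744  0.09      ]
plate corner S [0.50928624 0.08716398 0.076     ]
plate corner S [0.44410256 0.10434804 0.076     ]
S [0.53110258 0.16877413 0.076     ]
S [0.5546306  0.34291585 0.076     ]
S [0.5784225  0.33068983 0.076     ]
plate corner D [0.51461581 0.08658586 0.076     ]
plate corner D [0.42955306 0.11496891 0.076     ]
pinpoints tip [ 0.51894731 -0.2409137   0.025     ]
```

View pics/crop1.png

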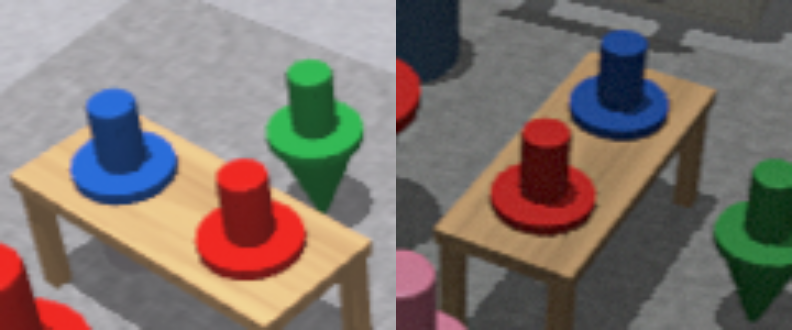

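The crop confirms the red tapered drift sits in the rack's near hole, with the blue pin in the far hole and green loose on the table. Next I work out the approach.

```bash
cat >> h.py <<'E'
def go(x,y,z,yaw):
    s=telemetry.observe(); M=rot(s['tool_rot']); p=np.array(s['position'])
    d=M.T@(np.array([x,y,z])-p)*100; dy=(yaw-s['tool_rot'][2]+np.pi)%(2*np.pi)-np.pi
    print('t',round(s['clock'],2),'pos',p.round(4),'rpy',np.round(s['tool_rot'],4),'F',np.round(s['force'],1),'w',round(s['grip_width'],4)); print('shift cm',d.round(2),'turn',round(-dy,3))
E
python3 -c "
from h import *
print(np.round(cams.grab_frame('wrist')['T_tool_cam'],3)); go(.518,-.243,.25,1.3)"
```

```text
[[ 0.    -0.951 -0.31   0.08 ]
 [ 1.    -0.     0.001  0.   ]
 [-0.001 -0.31   0.951 -0.141]
 [ 0.     0.     0.     1.   ]]
t 1.75 pos [ 0.1423 -0.6086  0.2313] rpy [-3.1416  0.      0.2298] F [ 0.1 -0.5  0.2] w 0.0857
shift cm [ 44.91 -27.04  -1.87] turn -1.07
```

Call:
{"name": "apply_moves", "arguments": {
  "steps": [
    [3.5,-2.1,-1.9,-0.11],
    [7,-4.2,-1.9,-0.22],
    [10.5,-6.3,-1.9,-0.33],
    [14,-8.4,-1.9,-0.44],
    [17.5,-10.5,-1.9,-0.55],
    [21,-12.6,-1.9,-0.66],
    [24.5,-14.7,-1.9,-0.77],
    [28,-16.8,-1.9,-0.88],
    [31.5,-18.9,-1.9,-0.99],
    [35,-21,-1.9,-1.07]
  ],
  "claw": 0
}}

```text
clock: 2.58
position: [0.4364, -0.3229, 0.2506]
tool_rot: [3.141, 0.0, 1.306]
force: [0.1, -1.7, 0.2]
grip_width: 0.0853
```

```bash
python3 -c "
from h import *
go(.518,-.243,.25,1.3)"
```

```text
t 2.58 pos [ 0.4364 -0.3229  0.2506] rpy [3.1411e+00 3.0000e-04 1.3055e+00] F [ 0.1 -1.7  0.2] w 0.0853
shift cm [9.85 5.78 0.06] turn 0.006
```

Call:
{"name": "apply_moves", "arguments": {
  "steps": [
    [2.5,1.5,0,0],
    [5,3,0,0],
    [7.5,4.5,0,0],
    [9.9,5.8,0,0],
    [9.9,5.8,0,0],
    [9.9,5.8,0,0],
    [9.9,5.8,0,0],
    [9.9,5.8,0,0],
    [9.9,5.8,0,0],
    [9.9,5.8,0,0]
  ]
}}

```text
clock: 3.42
position: [0.5172, -0.2453, 0.2504]
tool_rot: [3.142, 0.0, 1.298]
force: [-0.1, 0.2, 0.1]
grip_width: 0.0855
```

```bash
cat > c.py <<'E'
from h import *
c=cam('wrist'); save(c,'wrist1.png')
im=c[0].astype(int); m=((im[...,0]>80)&(im[...,1]<.45*im[...,0])&(im[...,2]<.45*im[...,0])).astype(np.uint8)
n,l,st,ce=cv2.connectedComponentsWithStats(m)
for i in range(1,n):
    if st[i,4]>300: print(st[i],ce[i].round(1), atz(c,ce[i],.1).round(4))
p0=atz(c,[280,210],.1)
for t in('drift','pin'):
    for d in cams.pinpoint('wrist',t): print(t,np.round(d['uv'],1),round(d['score'],2),atz(c,d['uv'],.025).round(4))
print('tcp proj handle top of (.518,-.243):',proj(c,[.518,-.243,.135]))
go(.518,-.243,.12,1.3)
E
python3 c.py
```

```text
[ 367  137   93   88 6093] [413.5 180.4] [ 0.6429 -0.2633  0.1   ]
[ 251  159   60   59 2723] [280.2 188.5] [ 0.5197 -0.237   0.1   ]
drift [202.  228.2] 0.93 [ 0.4072 -0.2773  0.025 ]
drift [261.6  36.7] 0.82 [ 0.5396 -0.0941  0.025 ]
drift [277.5 175.5] 0.78 [ 0.5158 -0.2386  0.025 ]
drift [396.9 175.3] 0.59 [ 0.6515 -0.2762  0.025 ]
drift [292.7 254.6] 0.24 [ 0.5066 -0.3426  0.025 ]
pin [291.1 254.9] 0.84 [ 0.5045 -0.3424  0.025 ]
tcp proj handle top of (.518,-.243): [280.09188972 205.37320392]
t 3.57 pos [ 0.5175 -0.2449  0.2504] rpy [3.1415e+00 1.0000e-04 1.2992e+00] F [ 0.6  0.2 -1.1] w 0.0853
shift cm [ 0.19 -0.   13.04] turn -0.001
```

View pics/wrist1.png

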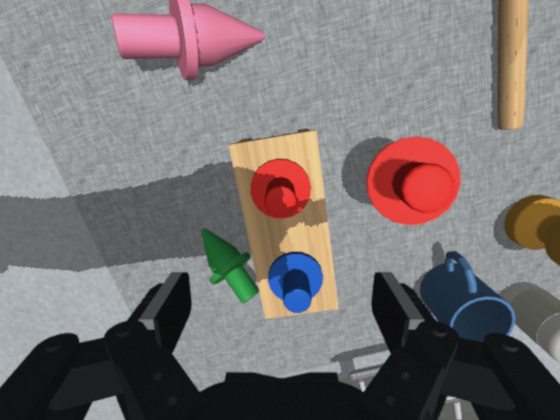

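The picture shows the drift in the rack, with its collar at (281,188) and handle top at about (281,200). The pin is at (296,285), the larger red at (413,180), green at (235,270), and the fingers are clear. I refine the axis by a silhouette fit.

```bash
cat >> h.py <<'E'
def fit(c,p0,zb,box):
    from scipy.optimize import minimize
    x,y,w,h=box; im=c[0][y:y+h,x:x+w].astype(int); m=((im[...,0]>70)&(im[...,1]<.45*im[...,0])&(im[...,2]<.45*im[...,0])).astype(np.float32)
    a=np.linspace(0,2*np.pi,40)
    def ren(p):
        o=np.zeros((h*4,w*4),np.uint8)
        for r,z0,z1 in((.03,zb,zb+.008),(.014,zb+.008,zb+.05)):
            pts=np.array([proj(c,[p[0]+r*np.cos(t),p[1]+r*np.sin(t),z]) for t in a for z in(z0,z1)])
            cv2.fillConvexPoly(o,cv2.convexHull(((pts-[x,y]+.5)*4).astype(np.float32)).astype(np.int32),1)
        return cv2.resize(o.astype(np.float32),(w,h),interpolation=cv2.INTER_AREA)
    p0=np.array(p0); f=minimize(lambda p:np.abs(ren(p)-m).sum(),p0,method='Nelder-Mead',options=dict(initial_simplex=[p0,p0+[.01,0],p0+[0,.01]]))
    print('fit',f.x.round(4),'err px',f.fun,'of',m.sum()); return f.x
E
python3 -c "
from h import *
c=cam('wrist'); p=fit(c,(.518,-.241),.085,(240,150,85,80)); go(*p,.111,1.3)"
```

```text
fit [ 0.5188 -0.2403] err px 180.4375 of 2776.0
t 3.62 pos [ 0.5176 -0.2448  0.2504] rpy [3.1415 0.     1.2994] F [ 0.3  0.  -0.3] w 0.0857
shift cm [ 4.600e-01 -1.000e-02  1.393e+01] turn -0.001
```

Call:
{"name": "apply_moves", "arguments": {
  "steps": [
    [0.45,0,2,0],
    [0.45,0,5,0],
    [0.45,0,8,0],
    [0.45,0,11,0],
    [0.45,0,13,0],
    [0.45,0,14.5,0],
    [0.45,0,15,0],
    [0.45,0,15,0],
    [0.45,0,15,0],
    [0.45,0,15,0]
  ]
}}

```text
clock: 4.45
position: [0.5195, -0.2405, 0.1014]
tool_rot: [3.14, 0.0, 1.3]
force: [0.5, -0.2, 0.8]
grip_width: 0.0853
```

Call:
{"name": "apply_moves", "arguments": {
  "steps": [
    [0,0,0,0],
    [0,0,0,0],
    [0,0,0,0],
    [0,0,0,0],
    [0,0,0,0],
    [0,0,0,0],
    [0,0,0,0],
    [0,0,0,0],
    [0,0,0,0],
    [0,0,0,0]
  ],
  "claw": 1,
  "force": 70
}}

```text
clock: 5.28
position: [0.519, -0.2402, 0.1007]
tool_rot: [3.141, 0.0, 1.3]
force: [-2.0, 1.1, 6.5]
grip_width: 0.0264
```

Call:
{"name": "apply_moves", "arguments": {
  "steps": [
    [0,0,-1,0],
    [0,0,-2.5,0],
    [0,0,-4.5,0],
    [0,0,-7,0],
    [0,0,-9.5,0],
    [0,0,-12,0],
    [0,0,-14.5,0],
    [0,0,-16,0],
    [0,0,-17,0],
    [0,0,-17,0]
  ]
}}

```text
clock: 6.12
position: [0.5195, -0.2404, 0.2724]
tool_rot: [3.139, 0.0, 1.3]
force: [0.4, 0.0, -2.0]
grip_width: 0.0267
```

```bash
python3 -c "
from h import *
go(.488,.06,.27,1.3)"
```

```text
t 6.12 pos [ 0.5195 -0.2404  0.2724] rpy [3.1389e+00 4.0000e-04 1.2997e+00] F [ 0.4  0.  -2. ] w 0.0267
shift cm [ 28.1  -11.08   0.2 ] turn -0.0
```

Call:
{"name": "apply_moves", "arguments": {
  "steps": [
    [3,-1.2,0,0],
    [6.5,-2.6,0,0],
    [10,-4,0,0],
    [13.5,-5.4,0,0],
    [17,-6.8,0,0],
    [20.5,-8.2,0,0],
    [24,-9.6,0,0],
    [26.5,-10.5,0,0],
    [28.1,-11.1,0,0],
    [28.1,-11.1,0,0]
  ]
}}

```text
clock: 6.95
position: [0.4862, 0.0641, 0.2695]
tool_rot: [-3.14, -0.001, 1.305]
force: [0.3, -0.2, -2.4]
grip_width: 0.0265
```

Call:
{"name": "apply_moves", "arguments": {
  "steps": [
    [0,0,0,0],
    [0,0,0,0],
    [0,0,0,0],
    [0,0,0,0],
    [0,0,0,0],
    [0,0,0,0],
    [0,0,0,0],
    [0,0,0,0],
    [0,0,0,0],
    [0,0,0,0]
  ]
}}

```text
clock: 7.78
position: [0.4872, 0.0603, 0.2703]
tool_rot: [3.142, -0.0, 1.3]
force: [0.0, 0.6, -3.4]
grip_width: 0.0262
```

```bash
cat > d.py <<'E'
from h import *
c=cam('wrist'); save(c,'wrist2.png')
for t,z in(('bracket_hole',.076),('plinth_hole',.068)):
    for d in cams.pinpoint('wrist',t): print(t,np.round(d['uv'],1),round(d['score'],2),atz(c,d['uv'],z).round(4))
print('drift axis px, tip', [proj(c,np.array(telemetry.observe()['position'])+[0,0,z]).round(1).tolist() for z in (.035,-.075)])
go(.488,.138,.27,1.3)
E
python3 d.py
```

```text
plinth_hole [257.6 118.5] 0.81 [0.4835 0.1351 0.068 ]
drift axis px, tip [[278.9, 319.6], [279.8, 224.4]]
t 7.93 pos [0.4872 0.0603 0.2703] rpy [-3.1416 -0.      1.2998] F [-1.1 -0.3 -2.1] w 0.0264
shift cm [ 7.51 -2.    0.03] turn -0.0
```

View pics/wrist2.png

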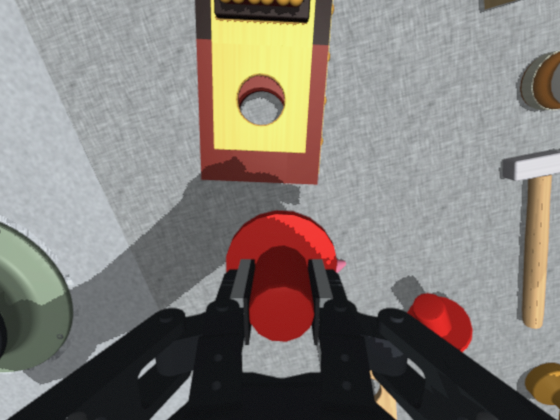

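The hole is at about (261,100): a gray through-opening with a dark red plinth crescent above it, so the bracket is shifted towards the carving at the top. The drift is held upright in the jaws.

```bash
cat > e.py <<'E'
from h import *
from scipy.optimize import least_squares
c=cam('wrist'); im=c[0].astype(int)
y=((im[...,0]>120)&(im[...,1]>100)&(im[...,2]<.65*im[...,1])).astype(np.uint8)
x0,y0,w,h=205,25,110,130; sub=y[y0:y0+h,x0:x0+w]
n,l,st,ce=cv2.connectedComponentsWithStats(1-sub)
for i in range(1,n):
    b=st[i]
    if 800<b[4]<4000 and b[0]>5 and b[0]+b[2]<w-5: k=i; print(b,ce[i])
hole=cv2.morphologyEx((l==k).astype(np.uint8),cv2.MORPH_OPEN,np.ones((3,3)))
cs=max(cv2.findContours(hole,cv2.RETR_EXTERNAL,cv2.CHAIN_APPROX_NONE)[0],key=len)[:,0,:]+[x0,y0]
P=np.array([atz(c,p,.076)[:2] for p in cs])
f=least_squares(lambda q:np.hypot(*(P-q[:2]).T)-q[2],[*P.mean(0),.024],loss='soft_l1',f_scale=.0005); print('bracket hole',f.x.round(4)); B=f.x[:2]
# yellow side edges -> direction
L=[];Rr=[]
for v in range(60,140,2):
    u=np.nonzero(y[v,200:325])[0]+200; L.append(atz(c,(u.min(),v),.076)[:2]); Rr.append(atz(c,(u.max(),v),.076)[:2])
ds=[]
for E in(L,Rr):
    a=cv2.fitLine(np.float32(E)*1000,cv2.DIST_HUBER,0,.01,.01).ravel(); d=a[:2]*np.sign(a[1]); ds.append(d); print('edge dir deg',np.degrees(np.arctan2(d[1],d[0])), 'perp dist of hole mm', np.cross(d,B*1000-a[2:]))
d=np.mean(ds,0); d/=np.linalg.norm(d)
# gray see-through
g=((np.abs(im[...,0]-im[...,1])<30)&(im[...,0]>70)).astype(np.uint8); G=np.zeros_like(g); G[y0:y0+h,x0:x0+w]=hole*g[y0:y0+h,x0:x0+w]
v,u=np.nonzero(G); print('gray rows',v.min(),v.max(),'hole rows',cs[:,1].min(),cs[:,1].max())
top=[(uu,v[u==uu].min()) for uu in range(248,277)]
for z in(.068,0):
    T=np.array([atz(c,p,z)[:2] for p in top]); q=least_squares(lambda q:np.hypot(*(T-q).T)-.026,B-.012*d).x; print('z',z,'plinth centre',q.round(4),'offset along y mm',(B-q)@d*1000)
print('B-14.5',(B-.0145*d).round(4),'d',d)
save(c,'crop2.png',(205,40,115,110),5)
E
python3 e.py
```

```text
[  33   50   46   50 1826] [55.60350493 74.86363636]
bracket hole [0.4921 0.151  0.023 ]
edge dir deg 71.68428 perp dist of hole mm -48.21319307142115
edge dir deg 71.99056 perp dist of hole mm 47.674835104938346
gray rows 91 124 hole rows 75 124
z 0.068 plinth centre [0.4884 0.1339] offset along y mm 17.412580016786134
z 0 plinth centre [0.4857 0.1386] offset along y mm 13.769824284452083
B-14.5 [0.4876 0.1372] d [0.3117144 0.9501759]e.py:20: DeprecationWarning: Arrays of 2-dimensional vectors are deprecated. Use arrays of 3-dimensional vectors instead. (deprecated in NumPy 2.0)
  a=cv2.fitLine(np.float32(E)*1000,cv2.DIST_HUBER,0,.01,.01).ravel(); d=a[:2]*np.sign(a[1]); ds.append(d); print('edge dir deg',np.degrees(np.arctan2(d[1],d[0])), 'perp dist of hole mm', np.cross(d,B*1000-a[2:]))
```

View pics/crop2.png

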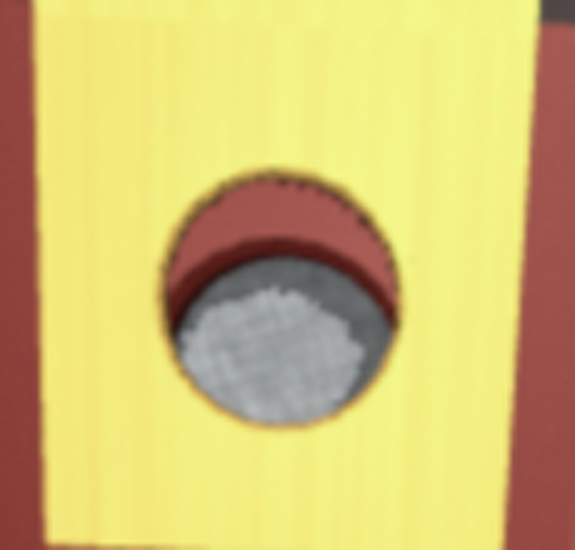

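Bracket offset is about 14.3 mm, which fits the given 13–16. The plinth centre is near (0.4876, 0.1374), and I aim about 1.5 mm past it, on the −y side, to take up the drift's slack in the bracket hole.

```bash
python3 -c "
from h import *
go(.4871,.1360,.18,1.3)"
```

```text
t 7.98 pos [0.4872 0.0603 0.2703] rpy [-3.1416 -0.      1.2998] F [ 0.1 -0.7 -1.5] w 0.0262
shift cm [ 7.29 -2.03  9.03] turn -0.0
```

Call:
{"name": "apply_moves", "arguments": {
  "steps": [
    [2,-0.6,0,0],
    [4.5,-1.3,0,0],
    [6.5,-1.8,0,0],
    [7.3,-2.03,0.5,0],
    [7.3,-2.03,2,0],
    [7.3,-2.03,4,0],
    [7.3,-2.03,6,0],
    [7.3,-2.03,8,0],
    [7.3,-2.03,9,0],
    [7.3,-2.03,9,0]
  ]
}}

```text
clock: 8.82
position: [0.4862, 0.1355, 0.1785]
tool_rot: [-3.139, 0.002, 1.3]
force: [-0.2, 0.5, -2.0]
grip_width: 0.0265
```

```bash
cat > g.py <<'E'
from h import *
go(.4871,.1360,.145,1.3)
p=np.array(telemetry.observe()['position']); P=np.array([.4876,.1374])
ks=[]
for n in('scene','side'):
    c=cam(n); zb=p[2]-.1007+.085; b=proj(c,[p[0],p[1],zb+.0]).astype(int)
    # expected tip/axis px for tip position and for plinth/bracket centre
    print(n,'tip',proj(c,[p[0],p[1],zb-.06]).round(1),'plinth c',proj(c,[*P,.068]).round(1),'bracket c',proj(c,[.4921,.151,.076]).round(1))
    u=int(b[0])-50; v=int(b[1])-40; u=min(max(u,0),430); v=min(max(v,0),290); print('crop origin',u,v)
    ks.append(cv2.resize(c[0][v:v+130,u:u+130],None,fx=3,fy=3,interpolation=cv2.INTER_CUBIC))
cv2.imwrite('pics/crop3.png',np.hstack(ks)[:,:,::-1])
E
python3 g.py
```

```text
t 8.82 pos [0.4862 0.1355 0.1785] rpy [-3.1388e+00  1.6000e-03  1.2998e+00] F [-0.2  0.5 -2. ] w 0.0265
shift cm [0.08 0.08 3.35] turn -0.0
scene tip [412.8 248.8] plinth c [408.9 264. ] bracket c [417.3 266.3]
crop origin 371 182
side tip [238.5 306.5] plinth c [238.4 321.7] bracket c [230.8 325.2]
crop origin 186 239
```

View pics/crop3.png

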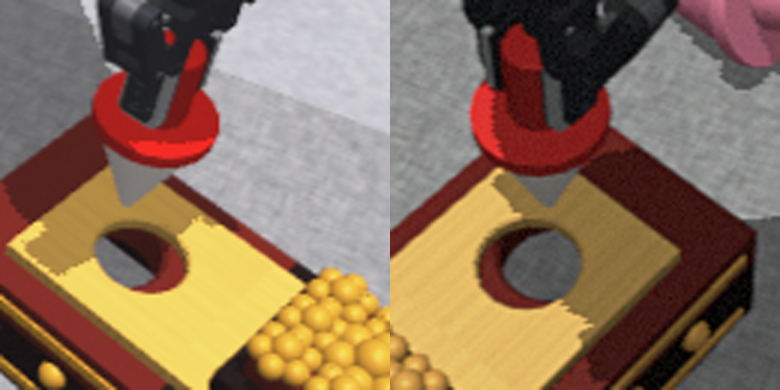

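The tip shows at scene (413.7,251) and side (238,308), within 3 px of prediction, upright over the hole. I descend.

Call:
{"name": "apply_moves", "arguments": {
  "steps": [
    [0,0,0.4,0],
    [0,0,0.9,0],
    [0,0,1.4,0],
    [0,0,1.9,0],
    [0,0,2.4,0],
    [0,0,2.9,0],
    [0,0,3.4,0],
    [0,0,3.8,0],
    [0,0,4.2,0],
    [0,0,4.2,0]
  ]
}}

```text
clock: 9.75
position: [0.487, 0.1361, 0.1376]
tool_rot: [-3.141, 0.0, 1.3]
force: [0.5, 0.4, -2.1]
grip_width: 0.0263
```

Call:
{"name": "apply_moves", "arguments": {
  "steps": [
    [0,0,0.3,0],
    [0,0,0.6,0],
    [0,0,0.9,0],
    [0,0,1.2,0],
    [0,0,1.5,0],
    [0,0,1.8,0],
    [0,0,2.1,0],
    [0,0,2.4,0],
    [0,0,2.7,0],
    [0,0,2.7,0]
  ]
}}

```text
clock: 10.58
position: [0.4869, 0.1359, 0.1106]
tool_rot: [-3.141, 0.0, 1.3]
force: [-0.2, 2.6, -3.3]
grip_width: 0.0264
```

```bash
python3 -c "
from h import *
go(.4871,.1360,.0917,1.3)"
```

```text
t 10.58 pos [0.4869 0.1359 0.1106] rpy [-3.1408e+00  5.0000e-04  1.2999e+00] F [-0.2  2.6 -3.3] w 0.0264
shift cm [0.02 0.02 1.89] turn -0.0
```

Call:
{"name": "apply_moves", "arguments": {
  "steps": [
    [0,0,0.2,0],
    [0,0,0.4,0],
    [0,0,0.6,0],
    [0,0,0.8,0],
    [0,0,1.0,0],
    [0,0,1.2,0],
    [0,0,1.35,0],
    [0,0,1.5,0],
    [0,0,1.5,0],
    [0,0,1.5,0]
  ]
}}

```text
clock: 11.42
position: [0.487, 0.1359, 0.0961]
tool_rot: [-3.141, 0.0, 1.3]
force: [-0.2, 2.9, -3.6]
grip_width: 0.0258
```

Call:
{"name": "apply_moves", "arguments": {
  "steps": [
    [0,0,0.05,0],
    [0,0,0.1,0],
    [0,0,0.15,0],
    [0,0,0.2,0],
    [0,0,0.25,0],
    [0,0,0.3,0],
    [0,0,0.35,0],
    [0,0,0.35,0],
    [0,0,0.35,0],
    [0,0,0.35,0]
  ]
}}

```text
clock: 12.25
position: [0.4872, 0.136, 0.0928]
tool_rot: [-3.142, -0.0, 1.3]
force: [-0.0, 3.2, -1.7]
grip_width: 0.0262
```

Call:
{"name": "apply_moves", "arguments": {
  "steps": [
    [0,0,0.02,0],
    [0,0,0.04,0],
    [0,0,0.06,0],
    [0,0,0.08,0],
    [0,0,0.1,0],
    [0,0,0.12,0],
    [0,0,0.14,0],
    [0,0,0.16,0],
    [0,0,0.16,0],
    [0,0,0.16,0]
  ]
}}

```text
clock: 13.08
position: [0.4872, 0.1361, 0.0916]
tool_rot: [3.141, 0.0, 1.3]
force: [-4.4, 1.9, 12.6]
grip_width: 0.0261
```

```bash
cat > g2.py <<'E'
from h import *
go(.4871,.1360,.09,1.3)
ks=[]
for n,(u,v) in(('scene',(345,190)),('side',(165,240))):
    c=cam(n); ks.append(cv2.resize(c[0][v:v+130,u:u+130],None,fx=3,fy=3,interpolation=cv2.INTER_CUBIC))
cv2.imwrite('pics/crop4.png',np.hstack(ks)[:,:,::-1])
E
python3 g2.py
```

```text
t 13.08 pos [0.4872 0.1361 0.0916] rpy [3.1413e+00 1.0000e-04 1.2998e+00] F [-4.4  1.9 12.6] w 0.0261
shift cm [-0.01 -0.01  0.16] turn -0.0
```

View pics/crop4.png

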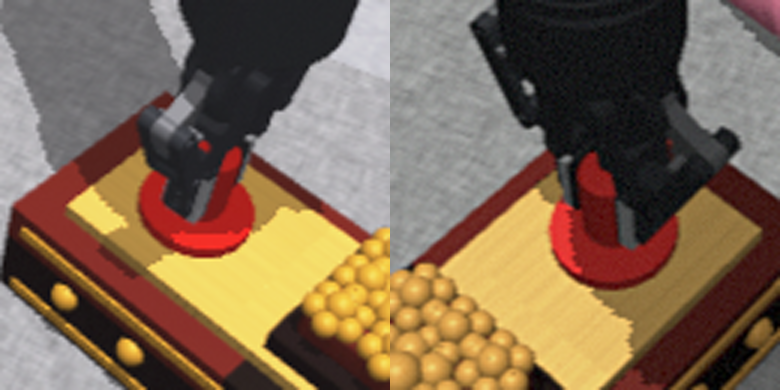

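The collar is flush on the bracket (12.6 N at the expected height) and the drift is upright. Releasing.

Call:
{"name": "apply_moves", "arguments": {
  "steps": [
    [0,0,0,0],
    [0,0,0,0],
    [0,0,0,0],
    [0,0,0,0],
    [0,0,0,0],
    [0,0,0,0],
    [0,0,0,0],
    [0,0,0,0],
    [0,0,0,0],
    [0,0,0,0]
  ],
  "claw": 0
}}

```text
clock: 14.02
position: [0.4872, 0.136, 0.0912]
tool_rot: [-3.142, -0.0, 1.3]
force: [0.7, 1.0, 0.5]
grip_width: 0.0851
```

Call:
{"name": "apply_moves", "arguments": {
  "steps": [
    [0,0,-0.5,0],
    [0,0,-1.5,0],
    [0,0,-3,0],
    [0,0,-5,0],
    [0,0,-8,0],
    [0,0,-11,0],
    [-2,0,-14,0],
    [-4,0,-16,0],
    [-6,0,-17,0],
    [-7,0,-17.5,0]
  ]
}}

```text
clock: 14.85
position: [0.4683, 0.0667, 0.2688]
tool_rot: [3.139, -0.0, 1.298]
force: [0.4, 1.0, -0.1]
grip_width: 0.0856
```

```bash
cat > k.py <<'E'
from h import *
c=cam('wrist'); go(.4871,.1360,.27,1.3); save(c,'wrist3.png')
b=proj(c,[.4872,.1361,.09]); print('pred',b)
p=fit(c,(.4872,.1361),.076,(int(b[0])-50,int(b[1])-55,100,110))
d=np.array([.3117,.9502]); print('drift vs plinth est along d mm',(p-[.4876,.1374])@d*1000)
E
python3 k.py
```

```text
t 14.9 pos [0.4682 0.0657 0.2689] rpy [3.1387e+00 4.0000e-04 1.2971e+00] F [ 1.6 -1.8  1.6] w 0.085
shift cm [ 7.28 -0.08 -0.12] turn -0.003
pred [279.109678   118.33018843]
fit [0.4879 0.1352] err px 382.625 of 2937.0
drift vs plinth est along d mm -2.003212171173228
```

View pics/wrist3.png

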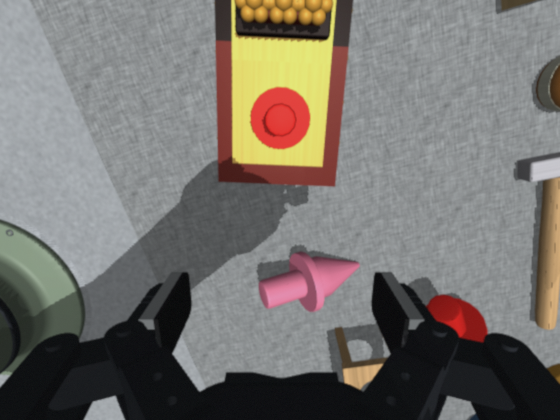

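The drift stands upright with its collar flush on the bracket at (280,118). The bracket's front edge has closed from about 32 px to 19 px from the plinth's edge, roughly 12–13 mm. The gripper is clear, so I hand in.

```bash
python3 -c "
from h import *
print(workorder.job_done())"
```

```text
the job is handed in; nothing more can be done
None
```

The red-handled drift from the rack is now upright through both holes with its collar on the bracket, and the job is handed in at about 15 s. I lowered it just past the plinth centre so that its cone drew the bracket into line, then let go and backed off. I never touched the blue pin or the other look-alikes.

- **Seating:** contact came at the predicted height, TCP z 0.0916 m, with 12.6 N. Side force was about 3 N during insertion, matching the bracket's friction.
- **Final position:** the last wrist picture shows the collar flush. The fit puts the drift about 2 mm on the −y side of my plinth-hole estimate, close to the 1.5 mm I intended.
- **Bracket alignment:** it moved roughly 12–13 mm of an estimated 14.3 mm. I estimate 1–2 mm remains, within the drift's 3 mm play in the bracket hole. I could not measure this directly because the collar hides the holes.
- **Disagreements:** before insertion the tip showed 2–3 px lower than predicted. The scene and side cameras put the bracket hole up to 5 mm apart in x, so I used the wrist camera's value, which lay between them. The bracket-hole detector found nothing in the wrist picture, so that value comes from my own fit.

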